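Put the honey-house bench stations back in order

TASK

The three things on the bench stations are all in the wrong place. First park the beeswax block on the empty cork mat, then put the sanding block in the middle of the long wooden tray, lying lengthwise along it, then the cast-iron frame jig in the middle of the round stand, and last the beeswax block in the middle of the square steel pan. Let go of each thing before taking the next, keep them all upright, and leave the nail tin, the punch and the honey jar where they are.

Things in the scene. Friction and masses are not known exactly. Their poses are not given: they have to be found in the camera images.
- wax_block: Loose pale yellow beeswax block, 80 x 50 mm and 40 mm high, with plain upright sides up to 34 mm and a slightly smaller (70 x 40 mm) raised top; about 0.15 kg. At the start it lies in the long tray. Origin: centre of its underside; x along its 80 mm length, y across its 50 mm width, z up.
- sanding_block: Loose worn oak sanding block, 110 x 58 mm and 40 mm high, a plain rounded block with grey-brown abrasive on its underside; about 0.19 kg. At the start it lies on the round stand. Origin: centre of its underside; x along its 110 mm length, y across its 58 mm width, z up.
- frame_jig: Loose grey cast-iron frame jig, about 0.6 kg: base plate 90 x 60 mm, 10 mm thick, with an upright rib 20 mm thick (in y) along the whole 90 mm length, its top 55 mm above the underside, and a cross wall 10 mm thick over the whole width at the +x end, 30 mm high. Lift it by the rib, gripped across y at mid-length, above the base. At the start it stands in the square pan. Origin: centre of the underside of the base plate; x along the rib, z up.
- long_tray: Fixed long shallow wooden tray, 190 mm (x) by 120 mm (y) outside, walls 6 mm thick, floor top 6 mm and rim 16 mm above the underside (inside 178 x 108 mm). Home of the sanding block. Origin: centre of its underside, on the bench; x along its length.
- round_stand: Fixed flat round dark steel stand, a solid disc 156 mm across, no rim, top 18 mm above the underside. Home of the frame jig. Origin: centre of its underside, on the bench.
- square_pan: Fixed shallow square steel pan, 140 x 140 mm outside, walls 6 mm thick, floor top 6 mm and rim 16 mm above the underside (inside 128 x 128 mm). Home of the beeswax block. Origin: centre of its underside, on the bench.
- cork_mat: Fixed flat thin cork mat, 140 mm (x) by 110 mm (y), 4 mm thick, empty at the start: the free spot. Origin: centre of its underside, on the bench.
- nail_tin: Bystander, loose: small round open aluminium tin of nails, 68 mm across, 30 mm high. Origin: centre of its underside.
- punch: Bystander, loose: steel nail set punch lying flat on the bench, 112 mm long, 12 mm thick. Origin: on its underside at about mid-length; x along it towards the thin point.
- honey_jar: Bystander, loose: closed amber honey jar with a brass lid, 66 mm across, 85 mm high. Origin: centre of its underside.
Mind the look-alikes: they are no part of the job. What is shaped like the wax_block but green or orange is not meant.

How it is judged:
By the outcome, as a careful person would: the job done as asked, in the order asked, and still so for the second after the job is handed in, with the robot touching nothing.
It also fails if it takes over 118 s, if anything falls off the work surface, if the arm or the gripper's body presses on something with over 40 N, if the wrist force passes 120 N, or if a joint passes its speed limit or range.

ROBOT

A 6-joint arm with a two-finger parallel gripper is mounted at the origin on the work surface. World frame = base frame: x ahead of the robot, y to its left, z up, the work surface at z = 0. Lengths are in m, angles in rad, forces in N, time in s.
With the tool pointing down it reaches from about 0.375 to 0.975 m from the base axis. Payload 3.8 kg.
Tool frame: the origin (TCP) lies at the very end of the fingers, on their centre line; the grasp point (between the pads) lies 19 mm behind it; z points along the fingers, y is the line along which they close (so a half turn about z gives the same grasp; the last joint's range is limited). The gripper opens to 85 mm and grips with 20 to 120 N. Pads are 22 mm wide; open, the fingers measure 114 mm over their backs; the gripper's body (76 mm by 85 mm) begins 54 mm behind the grasp point. The pads swing forward as they close: fully open they stand 13 mm farther back than shut.
Start: joints at [1.214, 0.264, 1.604, -0, 1.274, -0.037], TCP at [0.212, 0.641, 0.231] pointing down, gripper open.
Joint ranges: [-2.63, 2.63], [-0.94, 2.18], [0.31, 2.57], [-1.31, 4.45], [0, 2.66], [-2.55, 2.55]. Speed limits (rad/s): [2.57, 2.57, 3.14, 3.14, 3.14, 3.14].

INTERFACE

Orientations are given as a unit quaternion [x, y, z, w].
In Python, from bench import readout, grab_frame, calibration, robot, search_frame, spot_point gives the robot as it stands.
- The arm moves only by the tool carry_out, never from a script. Its argument "rows" is a list of rows, each an object with "delta_pos": the shift along the tool's x, y, z in mm, a list of three; "rot": the turn, a rotation vector about the tool's x, y, z in degrees, a list of three; "hand": the opening, from 0 (shut) to 1 (fully open). A call has 1 to 20 rows; each row shifts and turns the commanded pose from where the row before left it, along the tool's axes as they then stand; what a row does not reach is not made up. A row lasts 1/12 s, in which the tool goes at most 41.7 mm and 7.16 degrees, less where a joint would pass 70% of its speed; a pose out of reach is approached as far as the arm can. A call with a gripper value outside its range is refused whole. The fingers move at their own pace and stop on an object; "newtons" is the grip in N (left out, the last holds). Time passes only in rows, so rows that do not move let the fingers close. It gives the time, the measured TCP pose, the force, the opening and the grip force at its end, in the units of the state.
- readout.read_state(): the state, without advancing time (a new reading comes with each control period).
- grab_frame(name): name is "side" or "top" or "wrist"; returns the picture (400x640x3 uint8, red, green, blue); there is no depth.
- calibration(name): a dict with "fx", "fy", "cx", "cy" (pixels), "rvec" (rotation vector, rad) and "tvec" (3), from world to camera coordinates, as OpenCV has them; the wrist camera has in their place "tool_from_camera" (4x4, takes a point from camera to tool coordinates, whose origin is the TCP and whose axes are the flange's). Camera axes: x right, y down, z forward; pixel columns grow to the right and rows downward; lengths in m; the calibration is good to about 2 mm. A picture is of the moment at which its call begins: read the wrist's pose just before it. calibration takes no time and is no camera call.
- robot.sign_off(): hands the job in; it is judged then, once.
Trained networks look in the newest picture that a camera, given by its name, has taken for a name from the list of things; names that differ only in an ending like _2 or _b are one class to them, and where a whole thing is asked for, a point or a joint stands for the part that bears it (a point fixed in the world has none). Each returns a list of dicts, best first, with "conf" (0 to 1); they miss things now and then, are a little off and sometimes report something else, mostly with a low value. They report only what shows in the picture. A call takes as long as a camera call. They do not tell look-alikes from the thing itself.
- search_frame(target, camera): "point" ([x, y, z] in m, in world coordinates, good to about 4 mm: the middle of the surface that is visible of it).
- spot_point(target, camera): "point" ([x, y, z] in m, in world coordinates, good to about 4 mm: a listed point, or the origin of a listed thing).
The state is a dict: "t": time; "joint_positions": joint angles; "dq": joint speeds; "effort": joint torques, N m; "tool_pos": TCP position; "tool_rot": TCP orientation; "ft_force": force on the tool from outside, world axes, zero at the start; "moment": the same for the moment, N m; "width": opening from 0.0 (shut) to 1.0 (fully open); "finger_force": force on a finger pad.
Only numpy, scipy, OpenCV 4.12 (cv2) and the standard library are available. Lean on these libraries where they do the work, as an engineer would, in place of code of your own. Each camera call takes 0.05 s, during which the arm holds its last target. There are 200 camera calls.

## Working session

There is one attempt and no reset: what is moved stays moved. The work goes in short steps, Python scripts to look and compute and a tool call to move; the robot and the scene stay as the last step left them, time stands still between calls to the robot, and variables do not carry over. Pictures are saved under pics/ and viewed, at most 14 in all, crops included, and the job is handed in when it is done.

Besides the shell and the picture viewer there is one more tool, called by a JSON object that holds its "api" and its "payload", one argument or row to a line. carry_out: Moves the arm, as the interface text tells. Its arguments: {"type":"object","properties":{"rows":{"type":"array","items":{"type":"object","properties":{"delta_pos":{"type":"array","items":{"type":"number"}},"rot":{"type":"array","items":{"type":"number"}},"hand":{"type":"number"}}}},"newtons":{"type":"number"}},"required":["rows"]}

```bash
mkdir -p pics; ls; python3 - <<'E'
from bench import *
import cv2
s=readout.read_state(); print(s['t'],s['tool_pos'],s['tool_rot'],s['width'])
for n in("top","side"):
    cv2.imwrite(f"pics/{n}0.png",cv2.cvtColor(grab_frame(n),cv2.COLOR_RGB2BGR))
    for o in "wax_block sanding_block frame_jig long_tray round_stand square_pan cork_mat nail_tin punch honey_jar".split():
        print(n,o,[(round(d['conf'],2),[round(float(v),3) for v in d['point']]) for d in spot_point(o,n)[:4]])
for n in("top","side","wrist"): print(calibration(n))
E
```

```text
pics
0.0 [0.21196787 0.64005284 0.22992457] [ 1.59242665e-01  9.87238783e-01 -1.14730450e-03 -2.06185913e-04] 1.0031121447660207
top wax_block [(0.86, [0.329, 0.135, -0.002]), (0.84, [0.473, 0.369, 0.005]), (0.58, [0.677, 0.487, 0.0])]
top sanding_block [(0.8, [0.568, -0.11, 0.021])]
top frame_jig [(0.79, [0.497, 0.127, 0.005])]
top long_tray [(0.73, [0.483, 0.374, -0.001]), (0.2, [0.569, -0.11, 0.019])]
top round_stand [(0.6, [0.571, -0.106, 0.003])]
top square_pan [(0.56, [0.492, 0.132, -0.001]), (0.36, [0.567, -0.11, 0.02])]
top cork_mat [(0.75, [0.446, -0.36, 0.0])]
top nail_tin [(0.96, [0.382, -0.141, 0.002]), (0.36, [0.445, -0.359, 0.0])]
top punch [(0.54, [0.575, -0.103, 0.001]), (0.43, [0.72, 0.135, 0.002])]
top honey_jar [(0.98, [0.674, -0.323, -0.004])]
side wax_block [(0.96, [0.47, 0.367, 0.004]), (0.75, [0.67, 0.488, 0.0]), (0.74, [0.573, -0.101, -0.002]), (0.56, [0.326, 0.134, -0.001])]
side sanding_block [(0.64, [0.568, -0.108, 0.017])]
side frame_jig [(0.97, [0.504, 0.126, 0.008])]
side long_tray [(0.94, [0.487, 0.375, 0.0])]
side round_stand [(0.59, [0.575, -0.103, -0
[... 465 characters left out ...]
15, 1.23728915])}
{'fx': 476.14284413449195, 'fy': 476.14284413449195, 'cx': 316.4756634344045, 'cy': 199.22360408501473, 'rvec': array([ 2.27367275, -0.0946875 ,  0.02934467]), 'tvec': array([-0.53495669,  0.11905651,  1.12961914])}
{'fx': 290.95947835772455, 'fy': 290.95947835772455, 'cx': 322.53459765659534, 'cy': 201.04896770304822, 'tool_from_camera': array([[-4.77991752e-04, -9.51515062e-01, -3.07601786e-01,
         7.94421293e-02],
       [ 9.99999100e-01, -8.40423759e-04,  1.04578243e-03,
         4.42662973e-04],
       [-1.25359358e-03, -3.07601009e-01,  9.51514607e-01,
        -1.42520250e-01],
       [ 0.00000000e+00,  0.00000000e+00,  0.00000000e+00,
         1.00000000e+00]])}
```

View pics/top0.png

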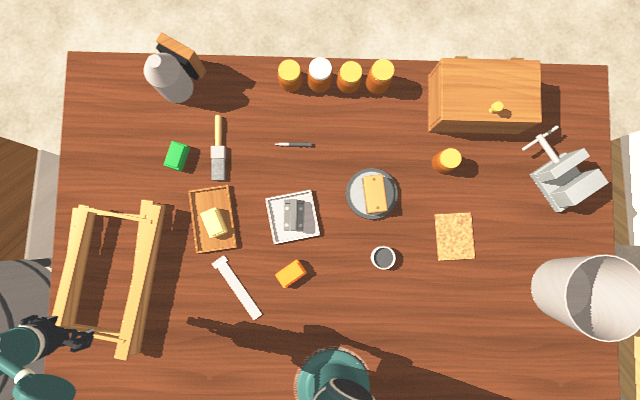

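View pics/side0.png

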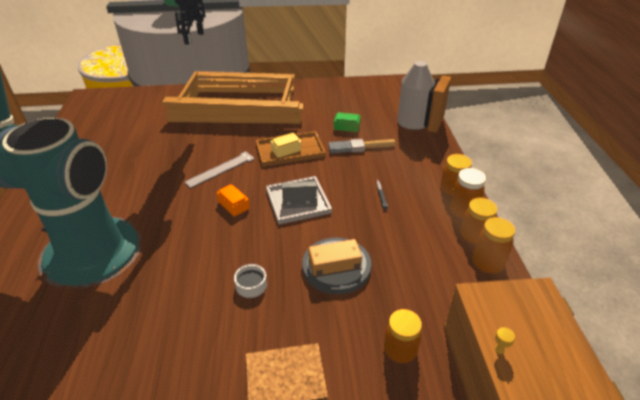

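The top view shows the wax in the tray (215,222), jig in the pan (293,215), sanding block on the stand (372,194), mat at (454,237). The look-alikes are green (177,155) and orange (291,273). The side view agrees with this. I'll move the wrist camera over the tray.

{"api": "carry_out", "payload": {
  "rows": [
    {"delta_pos":[0,0,-30],"hand":1},
    {"delta_pos":[0,0,-30]},
    {"delta_pos":[-30,-19,0]},
    {"delta_pos":[-30,-19,0]},
    {"delta_pos":[-30,-19,0]},
    {"delta_pos":[-30,-19,0]},
    {"delta_pos":[-30,-19,0]},
    {"delta_pos":[-30,-19,0]},
    {"delta_pos":[-30,-19,0]},
    {"delta_pos":[-30,-19,0]},
    {"delta_pos":[-30,-19,0]},
    {"delta_pos":[-30,-19,0]},
    {"delta_pos":[0,0,20]},
    {"delta_pos":[0,0,0]},
    {"delta_pos":[0,0,0]}
  ]
}}

```text
validation failed for argument at $.ro...
```

```bash
cat > h.py <<'E'
from bench import *
import numpy as np, cv2
from scipy.spatial.transform import Rotation as R
def cam(n):
    c=calibration(n); K=np.array([[c['fx'],0,c['cx']],[0,c['fy'],c['cy']],[0,0,1]])
    if n=='wrist':
        s=readout.read_state(); T=np.eye(4); T[:3,:3]=R.from_quat(s['tool_rot']).as_matrix(); T[:3,3]=s['tool_pos']
        W=T@c['tool_from_camera']
    else:
        W=np.eye(4); W[:3,:3]=cv2.Rodrigues(c['rvec'])[0]; W[:3,3]=c['tvec']; W=np.linalg.inv(W)
    return K,W
def snap(n,f=None):
    K,W=cam(n); im=cv2.cvtColor(grab_frame(n),cv2.COLOR_RGB2BGR)
    if f: cv2.imwrite(f'pics/{f}.png',im); np.savez(f'pics/{f}.npz',K=K,W=W)
    return im,K,W
def load(f):
    d=np.load(f'pics/{f}.npz'); return cv2.imread(f'pics/{f}.png'),d['K'],d['W']
def toplane(px,z,K,W):
    px=np.atleast_2d(np.asarray(px,float)); d=np.c_[px,np.ones(len(px))]@np.linalg.inv(K).T@W[:3,:3].T
    return W[:3,3]+d*((z-W[2,3])/d[:,2])[:,None]
def proj(P,K,W):
    p=(np.atleast_2d(P)-W[:3,3])@W[:3,:3]@K.T; return p[:,:2]/p[:,2:]
def tri(views):  # [(px,K,W)..]
    A=[];b=[]
    for px,K,W in views:
        d=W[:3,:3]@np.linalg.inv(K)@[*px,1]; d/=np.linalg.norm(d); M=np.eye(3)-np.outer(d,d); A.append(M); b.append(M@W[:3,3])
    return np.linalg.lstsq(np.vstack(A),np.hstack(b),rcond=None)[0]
def go(p,yaw):  # tool-frame shift (mm) & turn (deg) bringing tool y along world heading yaw (deg, mod 180), tool vertical
    s=readout.read_state(); r=R.from_quat(s['tool_rot']); M=r.as_matrix()
    h=np.degrees(np.arctan2(M[1,1],M[0,1])); dy=(yaw-h+90)%180-90
    print('t',round(s['t'],2),'tcp',np.round(s['tool_pos'],4),'ydir',round(h,1),'tilt',np.round(M[:,2],3),'w',round(s['width'],3),'j6',np.round(s['joint_positions'][5],2),'F',np.round(s['ft_force'],1))
    print(' shift(before turn)',np.round(M.T@(np.array(p)-s['tool_pos'])*1000,1),'rotz(tool) deg',round(-dy,1))
E
python3 - <<'E'
from h import *
im,K,W=snap('wrist','w1'); go([.47,.367,.014],90); print(W[:3,3])
for o in("wax_block","long_tray"):print(o,[(d['conf'],np.round(d['point'],3)) for d in spot_point(o,'wrist')])
E
```

```text
t 1.15 tcp [0.2122 0.6408 0.2313] ydir 71.7 tilt [ 0.  0. -1.] w 1.002 j6 -0.04 F [-0.1 -0.1  0.8]
 shift(before turn) [-330.8 -178.8  217.3] rotz(tool) deg -18.3
[0.13693075 0.66616468 0.37377131]
wax_block [(0.82, array([0.33 , 0.135, 0.001]))]
long_tray []
```

View pics/w1.png

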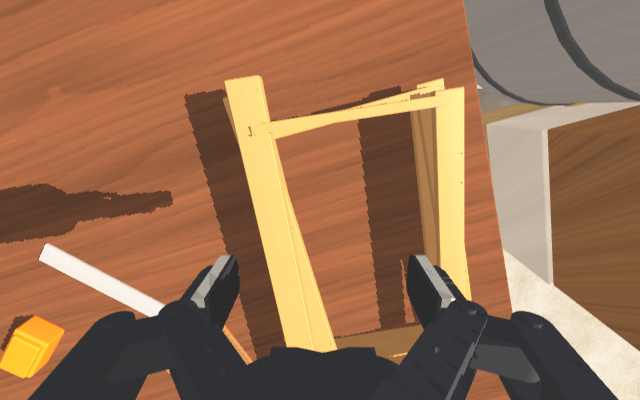

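The move was refused: every row needs all its fields. The picture still shows the start view, with the trestle beneath the fingers, so I'll go up before moving across.

{"api": "carry_out", "payload": {
  "rows": [
    {"delta_pos":[0,0,-30],"rot":[0,0,0],"hand":1},
    {"delta_pos":[0,0,-30],"rot":[0,0,0],"hand":1},
    {"delta_pos":[-31,-17,0],"rot":[0,0,-2],"hand":1},
    {"delta_pos":[-31,-17,0],"rot":[0,0,-2],"hand":1},
    {"delta_pos":[-31,-17,0],"rot":[0,0,-2],"hand":1},
    {"delta_pos":[-31,-17,0],"rot":[0,0,-2],"hand":1},
    {"delta_pos":[-31,-17,0],"rot":[0,0,-2],"hand":1},
    {"delta_pos":[-31,-17,0],"rot":[0,0,-2],"hand":1},
    {"delta_pos":[-31,-17,0],"rot":[0,0,-2],"hand":1},
    {"delta_pos":[-31,-17,0],"rot":[0,0,-2],"hand":1},
    {"delta_pos":[-31,-17,0],"rot":[0,0,-2],"hand":1},
    {"delta_pos":[-20,0,20],"rot":[0,0,0],"hand":1},
    {"delta_pos":[0,0,20],"rot":[0,0,0],"hand":1},
    {"delta_pos":[0,0,0],"rot":[0,0,0],"hand":1},
    {"delta_pos":[0,0,0],"rot":[0,0,0],"hand":1}
  ]
}}

```text
t: 2.5
tool_pos: [0.4775, 0.44, 0.2495]
tool_rot: [0.003, 1.0, -0.001, -0.002]
ft_force: [-0.8, -0.2, 0.1]
width: 1.001
finger_force: 0.0
```

```bash
python3 - <<'E'
from h import *
im,K,W=snap('wrist','w2'); go([.47,.367,.014],90); print(W[:3,3])
for o in("wax_block","long_tray"):print(o,[(d['conf'],np.round(d['point'],3)) for d in spot_point(o,'wrist')])
E
```

```text
t 2.55 tcp [0.4778 0.4409 0.2512] ydir 89.7 tilt [-0.001 -0.001 -1.   ] w 1.003 j6 -0.86 F [0.9 0.4 0.3]
 shift(before turn) [  7.1 -73.8 237.3] rotz(tool) deg -0.3
[0.398695   0.44152819 0.39231208]
wax_block [(0.81, array([0.33 , 0.131, 0.001])), (0.63, array([0.672, 0.485, 0.004])), (0.6, array([0.469, 0.364, 0.003])), (0.49, array([0.505, 0.13 , 0.008]))]
long_tray [(0.96, array([ 0.483,  0.373, -0.004]))]
```

View pics/w2.png

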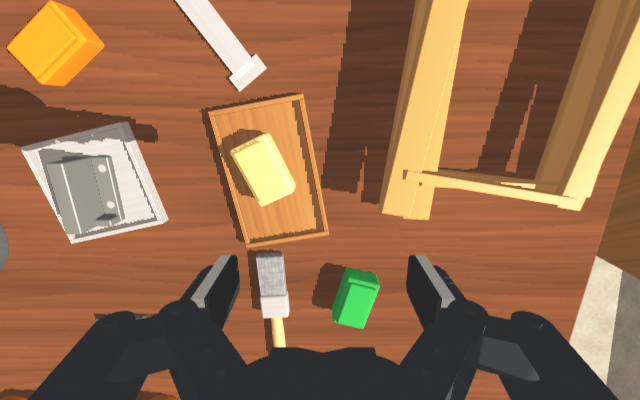

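The fingers are at the bottom of the picture, and image down points away from the base. The wax is at (263,169) in the tray, rim corners about (202,110), (303,94), (329,234), (248,248); the jig is at (88,195) in the pan. I'll fit known-shape silhouettes across the views to get poses and heights.

```bash
cat > fit.py <<'E'
from h import *
from scipy.optimize import minimize
def box(lx,ly,z0,z1): return np.array([[sx*lx/2,sy*ly/2,z] for sx in(-1,1) for sy in(-1,1) for z in(z0,z1)])
cyl=lambda d,h:np.array([[d/2*np.cos(a),d/2*np.sin(a),z] for a in np.linspace(0,6.283,40) for z in(0,h)])
M=dict(wax_block=np.r_[box(.08,.05,0,.034),box(.07,.04,.034,.04)],sanding_block=box(.108,.056,0,.04),
 frame_jig=np.r_[box(.09,.06,0,.01),box(.09,.02,0,.055),box(.01,.06,0,.03)+[.04,0,0]],
 long_tray=box(.19,.12,0,.016),square_pan=box(.14,.14,0,.016),round_stand=cyl(.156,.018),cork_mat=box(.14,.11,0,.004))
def hull(m,p,K,W):
    x,y,z,a=p; c,s=np.cos(a),np.sin(a); P=m@np.array([[c,s,0],[-s,c,0],[0,0,1]])+[x,y,z]
    return cv2.convexHull(proj(P,K,W).astype(np.float32))[:,0]
S=4
def fill(h,sh,o): 
    k=np.zeros(sh,np.uint8); cv2.fillConvexPoly(k,np.round((h-o)*S*16).astype(np.int32),1,shift=4); return k
def seg(im,h):
    o=np.floor(h.min(0)-14).clip(0); e=np.ceil(h.max(0)+14); x0,y0=o.astype(int); x1,y1=e.astype(int)
    c=cv2.resize(im[y0:y1,x0:x1],None,fx=S,fy=S,interpolation=cv2.INTER_CUBIC)
    k=fill(h,c.shape[:2],o); r=lambda n:np.ones((n,n),np.uint8)
    L=min(np.ptp(h,axis=0))*S
    sure=cv2.erode(k,r(int(L*.3))); prob=cv2.dilate(k,r(int(3*S)))
    big=cv2.dilate(k,r(int(12*S)))
    g=np.where(sure>0,1,np.where(k>0,3,np.where(big>0,2,0))).astype(np.uint8)
    cv2.grabCut(c,g,None,np.zeros((1,65)),np.zeros((1,65)),6,cv2.GC_INIT_WITH_MASK)
    m=((g==1)|(g==3)).astype(np.uint8); m=cv2.morphologyEx(m,cv2.MORPH_OPEN,r(7))
    n,lab,st,_=cv2.connectedComponentsWithStats(m); m=(lab==1+np.argmax(st[1:,4])).astype(np.uint8)
    cs,_=cv2.findContours(m,0,2); cv2.drawContours(m,cs,-1,1,-1)
    return c,o,m
def fit(name,p0,views,zfix=None,save=None):
    m=M[name]; D=[]
    for im,K,W in views: D.append((*seg(im,hull(m,p0,K,W)),K,W))
    def iou(p,d):
        c,o,k,K,W=d; f=fill(hull(m,p,K,W),k.shape,o); return (f&k).sum()/(f|k).sum()
    def cost(q):
        p=np.array([q[0],q[1],zfix if zfix is not None else q[2],q[3]*10]); return -sum(iou(p,d) for d in D)
    best=None
    for da in np.radians([-20,-7,7,20]):
        q0=np.array([*p0[:3],(p0[3]+da)/10])
        s=np.vstack([q0,q0+np.diag([.006,.006,.006,.015])])
        r=minimize(cost,q0,method='Nelder-Mead',options=dict(initial_simplex=s,xatol=1e-5,fatol=1e-5,maxiter=250))
        if best is None or r.fun<best.fun: best=r
    q=best.x; p=np.array([q[0],q[1],zfix if zfix is not None else q[2],q[3]*10])
    print(name,np.round(p[:3],4),'yaw',round(np.degrees(p[3]),1),'iou',[round(iou(p,d),3) for d in D])
    if save:
        T=[]
        for c,o,k,K,W in D:
            v=c.copy(); cs,_=cv2.findContours(k,0,2); cv2.drawContours(v,cs,-1,(255,0,255),1)
            cv2.polylines(v,[np.round((hull(m,p,K,W)-o)*S).astype(int)],True,(0,255,0),1); v=cv2.resize(v,(200,150)); T.append(v)
        return p,np.hstack(T)
    return p
E
python3 - <<'E'
from fit import *
v={n:(cv2.imread(f'pics/{n}0.png'),*cam(n)) for n in('top','side')}; v['w']=load('w2')
r=np.radians; rows=[]
for n,p,vs in [('wax_block',(.471,.367,.006,r(20)),'top side w'),('sanding_block',(.568,-.109,.018,r(5)),'top side'),
 ('frame_jig',(.502,.126,.006,r(5)),'top side w'),('long_tray',(.484,.374,0,r(8)),'top side w'),('square_pan',(.493,.132,0,r(12)),'top side w'),('round_stand',(.573,-.104,0,0),'top side'),('cork_mat',(.449,-.361,0,r(3)),'top')]:
    vv=[v[k] for k in vs.split()]; 
    try: p,T=fit(n,p,vv,None if len(vv)>1 else 0.,True)
    except Exception as e: print(n,e); continue
    rows.append(np.hstack([T]+[np.zeros((150,200,3),np.uint8)]*(3-len(vv))))
while len(rows)<8: rows.append(rows[0]*0)
cv2.imwrite('pics/fit1.png',cv2.resize(np.vstack([np.hstack(rows[i:i+1]) for i in range(0,8)]),(400,600)) if 0 else cv2.resize(np.hstack([np.vstack(rows[:4]),np.vstack(rows[4:8])]),(800,400)))
E
```

```text
wax_block [0.4735 0.365  0.0053] yaw 25.1 iou [np.float64(0.933), np.float64(0.949), np.float64(0.962)]
sanding_block [ 0.5674 -0.1106  0.0158] yaw 7.7 iou [np.float64(0.97), np.float64(0.95)]
frame_jig [0.4998 0.1267 0.0031] yaw 0.4 iou [np.float64(0.954), np.float64(0.77), np.float64(0.912)]
long_tray [4.854e-01 3.734e-01 3.000e-04] yaw 9.8 iou [np.float64(0.959), np.float64(0.791), np.float64(0.992)]
square_pan [ 0.4978  0.1322 -0.0019] yaw 12.4 iou [np.float64(0.943), np.float64(0.977), np.float64(0.989)]
round_stand [ 5.725e-01 -1.053e-01  1.000e-04] yaw -2.6 iou [np.float64(0.971), np.float64(0.958)]
cork_mat [ 0.448  -0.3594  0.    ] yaw 4.6 iou [np.float64(0.983)]
```

View pics/fit1.png

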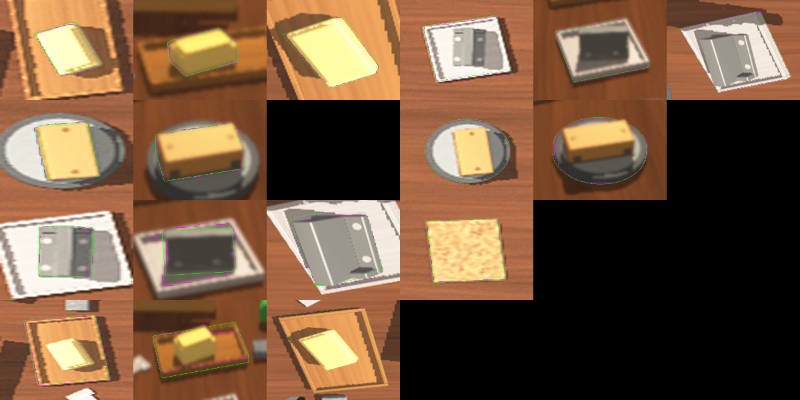

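The fits are good: the outlines in the mosaic hug the objects, and the fitted heights are within about 4 mm of expectation (wax 5, sanding block 16, bases about 0 mm). Next I'll work out the wax grasp.

```bash
python3 - <<'E'
from h import *
go([.4735,.365,.012],115.1)
E
```

```text
t 2.65 tcp [0.4782 0.4419 0.253 ] ydir 89.7 tilt [ 0.002  0.002 -1.   ] w 1.002 j6 -0.86 F [-0.6 -0.2 -0.2]
 shift(before turn) [  4.7 -77.3 240.9] rotz(tool) deg -25.4
```

{"api": "carry_out", "payload": {
  "rows": [
    {"delta_pos":[2.5,-38,0],"rot":[0,0,0],"hand":0.75},
    {"delta_pos":[2,-38,0],"rot":[0,0,0],"hand":0.75},
    {"delta_pos":[0,0,34],"rot":[0,0,-6.35],"hand":0.75},
    {"delta_pos":[0,0,34],"rot":[0,0,-6.35],"hand":0.75},
    {"delta_pos":[0,0,34],"rot":[0,0,-6.35],"hand":0.75},
    {"delta_pos":[0,0,34],"rot":[0,0,-6.35],"hand":0.75},
    {"delta_pos":[0,0,24],"rot":[0,0,0],"hand":0.75},
    {"delta_pos":[0,0,0],"rot":[0,0,0],"hand":0.75},
    {"delta_pos":[0,0,0],"rot":[0,0,0],"hand":0.75},
    {"delta_pos":[0,0,0],"rot":[0,0,0],"hand":0.75}
  ]
}}

```text
t: 3.48
tool_pos: [0.4747, 0.3665, 0.094]
tool_rot: [-0.217, 0.976, 0.001, 0.002]
ft_force: [1.1, 0.2, 0.4]
width: 0.752
finger_force: 0.0
```

```bash
python3 - <<'E'
from h import *
im,K,W=snap('wrist','w3'); go([.4735,.365,.012],115.1)
E
```

```text
t 3.53 tcp [0.4752 0.3668 0.0946] ydir 115.1 tilt [ 0.004  0.003 -1.   ] w 0.752 j6 -1.39 F [-0.5 -0.2  0. ]
 shift(before turn) [ 2.7 -1.  82.6] rotz(tool) deg -0.0
```

View pics/w3.png

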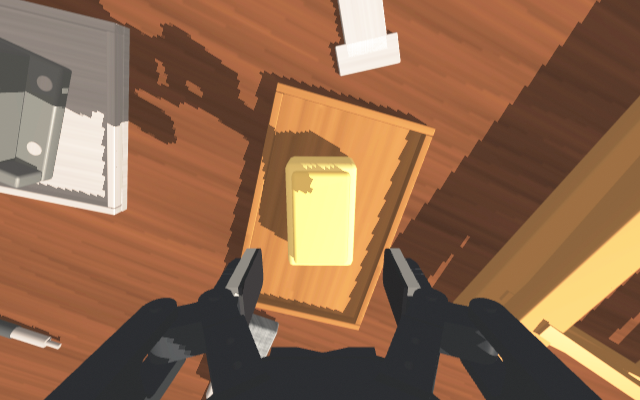

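The wax sits squarely between the pads (columns 288–355, pad middle about 324). Descend and grip.

{"api": "carry_out", "payload": {
  "rows": [
    {"delta_pos":[2,-1,30],"rot":[0,0,0],"hand":0.75},
    {"delta_pos":[0,0,30],"rot":[0,0,0],"hand":0.75},
    {"delta_pos":[0,0,15],"rot":[0,0,0],"hand":0.75},
    {"delta_pos":[0,0,7],"rot":[0,0,0],"hand":0.75},
    {"delta_pos":[0,0,0],"rot":[0,0,0],"hand":0.75},
    {"delta_pos":[0,0,0],"rot":[0,0,0],"hand":0.4},
    {"delta_pos":[0,0,0],"rot":[0,0,0],"hand":0.4},
    {"delta_pos":[0,0,0],"rot":[0,0,0],"hand":0.4},
    {"delta_pos":[0,0,0],"rot":[0,0,0],"hand":0.4},
    {"delta_pos":[0,0,0],"rot":[0,0,0],"hand":0.4}
  ],
  "newtons": 30
}}

```text
t: 4.37
tool_pos: [0.4737, 0.3645, 0.0116]
tool_rot: [-0.217, 0.976, 0.001, 0.002]
ft_force: [-0.4, 0.3, 6.7]
width: 0.58
finger_force: 34.0
```

{"api": "carry_out", "payload": {
  "rows": [
    {"delta_pos":[0,0,-15],"rot":[0,0,0],"hand":0.4},
    {"delta_pos":[0,0,-35],"rot":[0,0,0],"hand":0.4},
    {"delta_pos":[0,0,-35],"rot":[0,0,0],"hand":0.4},
    {"delta_pos":[0,0,-35],"rot":[0,0,0],"hand":0.4},
    {"delta_pos":[16.5,-32,0],"rot":[0,0,0],"hand":0.4},
    {"delta_pos":[16.5,-32,0],"rot":[0,0,0],"hand":0.4},
    {"delta_pos":[16.5,-32,0],"rot":[0,0,0],"hand":0.4},
    {"delta_pos":[16.5,-32,0],"rot":[0,0,0],"hand":0.4},
    {"delta_pos":[16.5,-32,0],"rot":[0,0,0],"hand":0.4},
    {"delta_pos":[16.5,-32,0],"rot":[0,0,0],"hand":0.4},
    {"delta_pos":[16.5,-32,0],"rot":[0,0,0],"hand":0.4},
    {"delta_pos":[16.5,-32,0],"rot":[0,0,0],"hand":0.4},
    {"delta_pos":[16.5,-32,0],"rot":[0,0,0],"hand":0.4},
    {"delta_pos":[16.5,-32,0],"rot":[0,0,0],"hand":0.4},
    {"delta_pos":[16.5,-32,0],"rot":[0,0,0],"hand":0.4},
    {"delta_pos":[16.5,-32,0],"rot":[0,0,0],"hand":0.4},
    {"delta_pos":[16.5,-32,0],"rot":[0,0,0],"hand":0.4},
    {"delta_pos":[16.5,-32,0],"rot":[0,0,0],"hand":0.4},
    {"delta_pos":[16.5,-32,0],"rot":[0,0,0],"hand":0.4},
    {"delta_pos":[16.5,-32,0],"rot":[0,0,0],"hand":0.4}
  ]
}}

```text
t: 6.03
tool_pos: [0.4492, -0.2141, 0.1296]
tool_rot: [-0.217, 0.976, -0.0, 0.0]
ft_force: [1.0, 0.1, -1.2]
width: 0.579
finger_force: 33.1
```

```bash
python3 - <<'E'
from h import *
go([.448,-.3594,.011],94.6)
E
```

```text
t 6.03 tcp [ 0.4492 -0.2141  0.1296] ydir 115.1 tilt [ 0. -0. -1.] w 0.579 j6 -2.5 F [ 1.   0.1 -1.2]
 shift(before turn) [  62.7 -131.1  118.6] rotz(tool) deg 20.5
```

{"api": "carry_out", "payload": {
  "rows": [
    {"delta_pos":[0,0,0],"rot":[0,0,6.8],"hand":0.4},
    {"delta_pos":[0,0,0],"rot":[0,0,6.8],"hand":0.4},
    {"delta_pos":[0,0,0],"rot":[0,0,6.9],"hand":0.4},
    {"delta_pos":[3.5,-36,0],"rot":[0,0,0],"hand":0.4},
    {"delta_pos":[3.5,-36,0],"rot":[0,0,0],"hand":0.4},
    {"delta_pos":[3.5,-37,0],"rot":[0,0,0],"hand":0.4},
    {"delta_pos":[3.5,-37,0],"rot":[0,0,0],"hand":0.4},
    {"delta_pos":[0,0,35],"rot":[0,0,0],"hand":0.4},
    {"delta_pos":[0,0,35],"rot":[0,0,0],"hand":0.4},
    {"delta_pos":[0,0,0],"rot":[0,0,0],"hand":0.4},
    {"delta_pos":[0,0,0],"rot":[0,0,0],"hand":0.4}
  ]
}}

```text
t: 6.95
tool_pos: [0.4451, -0.3571, 0.0569]
tool_rot: [-0.04, 0.999, 0.002, -0.003]
ft_force: [0.7, 0.4, -1.6]
width: 0.579
finger_force: 33.1
```

```bash
python3 - <<'E'
from h import *
go([.448,-.3594,.011],94.6)
E
```

```text
t 6.95 tcp [ 0.4451 -0.3571  0.0569] ydir 94.6 tilt [-0.005  0.005 -1.   ] w 0.579 j6 -2.37 F [ 0.7  0.4 -1.6]
 shift(before turn) [-2.9 -2.7 45.9] rotz(tool) deg -0.0
```

{"api": "carry_out", "payload": {
  "rows": [
    {"delta_pos":[-2,-2,20],"rot":[0,0,0],"hand":0.4},
    {"delta_pos":[0,0,15],"rot":[0,0,0],"hand":0.4},
    {"delta_pos":[0,0,8],"rot":[0,0,0],"hand":0.4},
    {"delta_pos":[0,0,3],"rot":[0,0,0],"hand":0.4},
    {"delta_pos":[0,0,0],"rot":[0,0,0],"hand":0.4},
    {"delta_pos":[0,0,0],"rot":[0,0,0],"hand":0.4}
  ]
}}

```text
t: 7.45
tool_pos: [0.4506, -0.3613, 0.0148]
tool_rot: [-0.04, 0.999, -0.001, 0.001]
ft_force: [0.2, 0.0, -1.0]
width: 0.582
finger_force: 33.2
```

{"api": "carry_out", "payload": {
  "rows": [
    {"delta_pos":[0,0,2],"rot":[0,0,0],"hand":0.4},
    {"delta_pos":[0,0,1.5],"rot":[0,0,0],"hand":0.4},
    {"delta_pos":[0,0,0],"rot":[0,0,0],"hand":0.4},
    {"delta_pos":[0,0,0],"rot":[0,0,0],"hand":0.4}
  ]
}}

```text
t: 7.78
tool_pos: [0.4498, -0.361, 0.01]
tool_rot: [-0.04, 0.999, -0.0, 0.0]
ft_force: [0.8, -0.6, -1.6]
width: 0.579
finger_force: 33.2
```

{"api": "carry_out", "payload": {
  "rows": [
    {"delta_pos":[0,0,1],"rot":[0,0,0],"hand":0.4},
    {"delta_pos":[0,0,0],"rot":[0,0,0],"hand":0.4},
    {"delta_pos":[0,0,0],"rot":[0,0,0],"hand":0.4}
  ]
}}

```text
t: 8.03
tool_pos: [0.4498, -0.3611, 0.0097]
tool_rot: [-0.04, 0.999, -0.0, 0.0]
ft_force: [-4.2, 1.5, 5.7]
width: 0.58
finger_force: 33.9
```

Contact. Release, lift and check the wax.

{"api": "carry_out", "payload": {
  "rows": [
    {"delta_pos":[0,0,0],"rot":[0,0,0],"hand":0.85},
    {"delta_pos":[0,0,0],"rot":[0,0,0],"hand":0.85},
    {"delta_pos":[0,0,0],"rot":[0,0,0],"hand":0.85},
    {"delta_pos":[0,0,0],"rot":[0,0,0],"hand":0.85},
    {"delta_pos":[0,0,-15],"rot":[0,0,0],"hand":0.85},
    {"delta_pos":[0,0,-35],"rot":[0,0,0],"hand":1},
    {"delta_pos":[0,0,-35],"rot":[0,0,0],"hand":1},
    {"delta_pos":[0,0,-35],"rot":[0,0,0],"hand":1},
    {"delta_pos":[0,0,-35],"rot":[0,0,0],"hand":1},
    {"delta_pos":[0,0,0],"rot":[0,0,0],"hand":1},
    {"delta_pos":[0,0,0],"rot":[0,0,0],"hand":1}
  ]
}}

```text
t: 8.95
tool_pos: [0.4516, -0.3625, 0.1673]
tool_rot: [-0.04, 0.999, -0.002, 0.003]
ft_force: [-0.5, -0.3, 0.6]
width: 0.998
finger_force: 0.0
```

```bash
python3 - <<'E'
from fit import *
v=snap('wrist','w4'); r=np.radians
fit('wax_block',(.449,-.36,.004,r(4.6)),[v],.004)
fit('cork_mat',(.449,-.36,.0,r(4.6)),[v],.0)
go([.5674,-.1106,.1],97.7)
E
```

```text
wax_block [ 0.449  -0.3595  0.004 ] yaw 4.6 iou [np.float64(0.96)]
cork_mat [ 0.4492 -0.3582  0.    ] yaw 4.5 iou [np.float64(0.994)]
t 9.0 tcp [ 0.4501 -0.3613  0.1647] ydir 94.6 tilt [ 0.002 -0.001 -1.   ] w 0.996 j6 -2.37 F [-0.1 -0.1 -1.2]
 shift(before turn) [-136.8  240.6   64.5] rotz(tool) deg -3.1
```

View pics/w4.png

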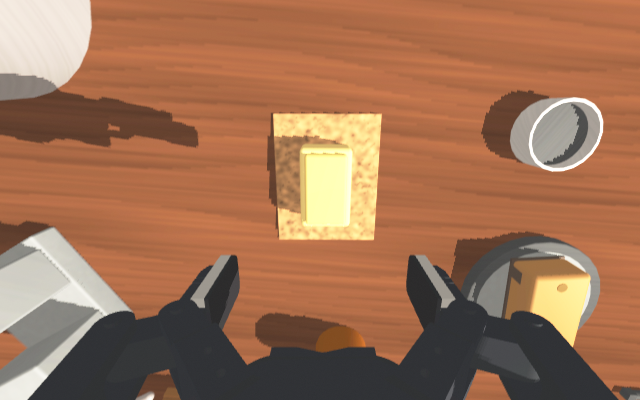

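The wax stands upright and centred on the mat at (326,190). Now to the sanding block.

{"api": "carry_out", "payload": {
  "rows": [
    {"delta_pos":[-19.5,34.3,0],"rot":[0,0,0],"hand":1},
    {"delta_pos":[-19.5,34.3,0],"rot":[0,0,0],"hand":1},
    {"delta_pos":[-19.5,34.3,0],"rot":[0,0,0],"hand":1},
    {"delta_pos":[-19.5,34.3,0],"rot":[0,0,0],"hand":1},
    {"delta_pos":[-19.5,34.3,0],"rot":[0,0,0],"hand":1},
    {"delta_pos":[-19.5,34.3,0],"rot":[0,0,0],"hand":1},
    {"delta_pos":[-19.5,34.3,0],"rot":[0,0,-3.1],"hand":1},
    {"delta_pos":[0,0,0],"rot":[0,0,0],"hand":1},
    {"delta_pos":[0,0,0],"rot":[0,0,0],"hand":1}
  ]
}}

```text
t: 9.75
tool_pos: [0.5657, -0.1083, 0.1612]
tool_rot: [-0.069, 0.998, 0.001, -0.002]
ft_force: [-0.2, -0.2, -0.2]
width: 0.999
finger_force: 0.0
```

```bash
python3 - <<'E'
from fit import *
v=snap('wrist','w5'); r=np.radians
t=(cv2.imread('pics/top0.png'),*cam('top'))
p=fit('sanding_block',(.5674,-.1106,.018,r(7.7)),[v],.018); fit('sanding_block',(.5674,-.1106,.018,r(7.7)),[v,t])
fit('round_stand',(.5725,-.105,.0,0),[v],.0)
go([*p[:2],.028],97.7)
E
```

```text
sanding_block [ 0.5674 -0.1101  0.018 ] yaw 8.0 iou [np.float64(0.985)]
sanding_block [ 0.5671 -0.11    0.0192] yaw 7.9 iou [np.float64(0.99), np.float64(0.974)]
round_stand [ 0.5727 -0.1039  0.    ] yaw 9.4 iou [np.float64(0.989)]
t 9.8 tcp [ 0.5653 -0.1097  0.1613] ydir 97.8 tilt [-0.004  0.    -1.   ] w 1.0 j6 -1.94 F [ 0.1 -0.5  0.7]
 shift(before turn) [ -2.6  -0.8 133.3] rotz(tool) deg 0.1
```

View pics/w5.png

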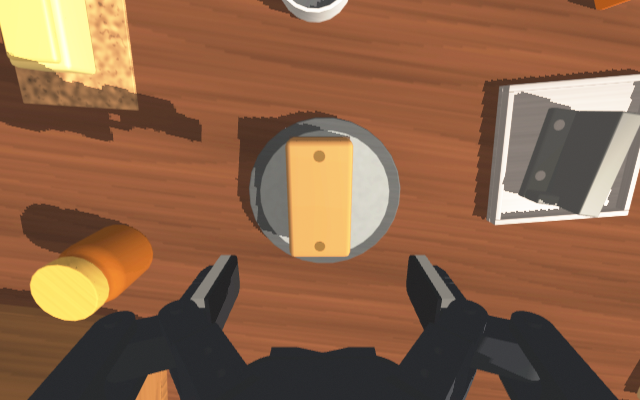

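The sanding block is at (320,197), aligned and centred between the fingers, with its height confirmed at 19 mm. Descend and grip.

{"api": "carry_out", "payload": {
  "rows": [
    {"delta_pos":[-1.5,-1,35],"rot":[0,0,0],"hand":0.9},
    {"delta_pos":[0,0,35],"rot":[0,0,0],"hand":0.9},
    {"delta_pos":[0,0,35],"rot":[0,0,0],"hand":0.9},
    {"delta_pos":[0,0,20],"rot":[0,0,0],"hand":0.9},
    {"delta_pos":[0,0,9],"rot":[0,0,0],"hand":0.9},
    {"delta_pos":[0,0,0],"rot":[0,0,0],"hand":0.9},
    {"delta_pos":[0,0,0],"rot":[0,0,0],"hand":0.5},
    {"delta_pos":[0,0,0],"rot":[0,0,0],"hand":0.5},
    {"delta_pos":[0,0,0],"rot":[0,0,0],"hand":0.5},
    {"delta_pos":[0,0,0],"rot":[0,0,0],"hand":0.5},
    {"delta_pos":[0,0,0],"rot":[0,0,0],"hand":0.5}
  ],
  "newtons": 35
}}

```text
t: 10.72
tool_pos: [0.5694, -0.1119, 0.0314]
tool_rot: [-0.067, 0.998, -0.001, 0.001]
ft_force: [0.1, -0.2, 3.1]
width: 0.669
finger_force: 41.3
```

{"api": "carry_out", "payload": {
  "rows": [
    {"delta_pos":[0,0,-15],"rot":[0,0,0],"hand":0.5},
    {"delta_pos":[0,0,-35],"rot":[0,0,0],"hand":0.5},
    {"delta_pos":[0,0,-35],"rot":[0,0,0],"hand":0.5},
    {"delta_pos":[0,0,-30],"rot":[0,0,0],"hand":0.5},
    {"delta_pos":[1,35,0],"rot":[0,0,0],"hand":0.5},
    {"delta_pos":[1,35,0],"rot":[0,0,0],"hand":0.5},
    {"delta_pos":[1,35,0],"rot":[0,0,0],"hand":0.5},
    {"delta_pos":[1,35,0],"rot":[0,0,0],"hand":0.5},
    {"delta_pos":[1,35,0],"rot":[0,0,0],"hand":0.5},
    {"delta_pos":[1,35,0],"rot":[0,0,0],"hand":0.5},
    {"delta_pos":[1,35,0],"rot":[0,0,0],"hand":0.5},
    {"delta_pos":[1,35,0],"rot":[0,0,0],"hand":0.5},
    {"delta_pos":[1,35,0],"rot":[0,0,0],"hand":0.5},
    {"delta_pos":[1,35,0],"rot":[0,0,0],"hand":0.5},
    {"delta_pos":[1,35,0],"rot":[0,0,0],"hand":0.5},
    {"delta_pos":[1,35,0],"rot":[0,0,0],"hand":0.5},
    {"delta_pos":[1,35,0],"rot":[0,0,0],"hand":0.5},
    {"delta_pos":[1,35,0],"rot":[0,0,-1.8],"hand":0.5},
    {"delta_pos":[0,0,0],"rot":[0,0,0],"hand":0.5},
    {"delta_pos":[0,0,0],"rot":[0,0,0],"hand":0.5}
  ]
}}

```text
t: 12.38
tool_pos: [0.4881, 0.3741, 0.1449]
tool_rot: [-0.084, 0.996, -0.0, 0.0]
ft_force: [0.1, -0.3, -1.8]
width: 0.673
finger_force: 40.8
```

```bash
python3 - <<'E'
from fit import *
v=snap('wrist','w6'); r=np.radians
p=fit('long_tray',(.4854,.3734,.0,r(9.8)),[v,load('w2')],.0)
go([*p[:2],.018],90+np.degrees(p[3]))
E
```

```text
long_tray [0.4852 0.3736 0.    ] yaw 9.7 iou [np.float64(0.93), np.float64(0.993)]
t 12.43 tcp [0.4883 0.3727 0.1446] ydir 99.6 tilt [-0.    -0.001 -1.   ] w 0.671 j6 -1.13 F [ 0.6 -0.9 -1.5]
 shift(before turn) [  2.8   1.6 126.6] rotz(tool) deg -0.2
```

View pics/w6.png

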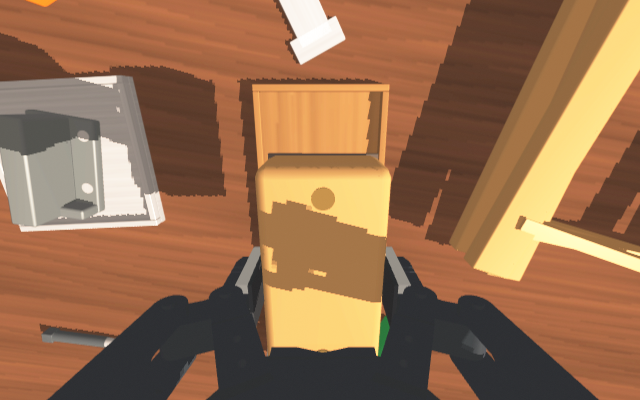

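The sanding block is held straight, with the tray aligned below it (rim at columns 253–389). Lower it.

{"api": "carry_out", "payload": {
  "rows": [
    {"delta_pos":[1,1,35],"rot":[0,0,0],"hand":0.5},
    {"delta_pos":[0,0,35],"rot":[0,0,0],"hand":0.5},
    {"delta_pos":[0,0,30],"rot":[0,0,0],"hand":0.5},
    {"delta_pos":[0,0,15],"rot":[0,0,0],"hand":0.5},
    {"delta_pos":[0,0,7],"rot":[0,0,0],"hand":0.5},
    {"delta_pos":[0,0,2],"rot":[0,0,0],"hand":0.5},
    {"delta_pos":[0,0,0],"rot":[0,0,0],"hand":0.5},
    {"delta_pos":[0,0,0],"rot":[0,0,0],"hand":0.5}
  ]
}}

```text
t: 13.1
tool_pos: [0.4889, 0.3729, 0.0219]
tool_rot: [-0.082, 0.997, 0.0, 0.001]
ft_force: [0.4, 0.0, -2.8]
width: 0.666
finger_force: 41.0
```

{"api": "carry_out", "payload": {
  "rows": [
    {"delta_pos":[2,0,1.5],"rot":[0,0,0],"hand":0.5},
    {"delta_pos":[0,0,1],"rot":[0,0,0],"hand":0.5},
    {"delta_pos":[0,0,0],"rot":[0,0,0],"hand":0.5},
    {"delta_pos":[0,0,0],"rot":[0,0,0],"hand":0.5}
  ]
}}

```text
t: 13.43
tool_pos: [0.4863, 0.373, 0.0193]
tool_rot: [-0.083, 0.997, 0.0, 0.001]
ft_force: [0.5, -1.5, 3.3]
width: 0.676
finger_force: 41.6
```

{"api": "carry_out", "payload": {
  "rows": [
    {"delta_pos":[0,0,0],"rot":[0,0,0],"hand":0.85},
    {"delta_pos":[0,0,0],"rot":[0,0,0],"hand":0.85},
    {"delta_pos":[0,0,0],"rot":[0,0,0],"hand":0.85},
    {"delta_pos":[0,0,0],"rot":[0,0,0],"hand":0.85},
    {"delta_pos":[0,0,-20],"rot":[0,0,0],"hand":0.85},
    {"delta_pos":[0,0,-35],"rot":[0,0,0],"hand":1},
    {"delta_pos":[0,0,-35],"rot":[0,0,0],"hand":1},
    {"delta_pos":[0,0,-35],"rot":[0,0,0],"hand":1},
    {"delta_pos":[0,0,-35],"rot":[0,0,0],"hand":1},
    {"delta_pos":[0,0,0],"rot":[0,0,0],"hand":1},
    {"delta_pos":[0,0,0],"rot":[0,0,0],"hand":1}
  ]
}}

```text
t: 14.35
tool_pos: [0.4877, 0.3742, 0.182]
tool_rot: [-0.083, 0.997, 0.002, 0.003]
ft_force: [-0.5, 0.2, -0.5]
width: 0.996
finger_force: 0.0
```

```bash
python3 - <<'E'
from fit import *
v=snap('wrist','w7'); t=snap('top','top7'); r=np.radians
fit('sanding_block',(.4854,.3734,.006,r(9.8)),[v,t],.006)
fit('long_tray',(.4854,.3734,.0,r(9.8)),[v],.0)
go([.50,.1267,.15],90)
E
```

```text
sanding_block [0.4843 0.3748 0.006 ] yaw 9.3 iou [np.float64(0.949), np.float64(0.789)]
long_tray [0.4846 0.3732 0.    ] yaw 9.7 iou [np.float64(0.993)]
t 14.45 tcp [0.4852 0.3724 0.1775] ydir 99.5 tilt [-0.001 -0.001 -1.   ] w 1.002 j6 -1.12 F [ 0.8 -0.7 -0.7]
 shift(before turn) [  25.9 -244.8   27.6] rotz(tool) deg 9.5
```

The sanding block is centred in the tray within 2 mm. Now the jig.

{"api": "carry_out", "payload": {
  "rows": [
    {"delta_pos":[3.7,-35,0],"rot":[0,0,0],"hand":1},
    {"delta_pos":[3.7,-35,0],"rot":[0,0,0],"hand":1},
    {"delta_pos":[3.7,-35,0],"rot":[0,0,0],"hand":1},
    {"delta_pos":[3.7,-35,0],"rot":[0,0,0],"hand":1},
    {"delta_pos":[3.7,-35,0],"rot":[0,0,0],"hand":1},
    {"delta_pos":[3.7,-35,0],"rot":[0,0,5],"hand":1},
    {"delta_pos":[3.7,-35,0],"rot":[0,0,4.5],"hand":1},
    {"delta_pos":[0,0,0],"rot":[0,0,0],"hand":1},
    {"delta_pos":[0,0,0],"rot":[0,0,0],"hand":1}
  ]
}}

```text
t: 15.2
tool_pos: [0.4959, 0.125, 0.1759]
tool_rot: [0.002, 1.0, -0.0, -0.002]
ft_force: [-0.5, -0.1, -0.2]
width: 1.004
finger_force: 0.0
```

```bash
python3 - <<'E'
from fit import *
v=snap('wrist','w8'); r=np.radians
t=(cv2.imread('pics/top0.png'),*cam('top'))
p0=(.4998,.1267,.006,r(.4)); m=[]
for y in (0,180):
    p,T=fit('frame_jig',(*p0[:3],r(y)),[v,t],.006,True); m.append(T)
fit('frame_jig',p0,[v,t],None)
fit('square_pan',(.4978,.1322,0,r(12.4)),[v],0.)
im,K,W=v; a=cv2.resize(im[60:320,160:480],(640,520)); cv2.imwrite('pics/w8c.png',a)
go([*p[:2],.04],90+np.degrees(p[3]))
E
```

```text
frame_jig [0.4988 0.1284 0.006 ] yaw -1.5 iou [np.float64(0.895), np.float64(0.932)]
frame_jig [0.4994 0.1277 0.006 ] yaw 179.3 iou [np.float64(0.874), np.float64(0.945)]
frame_jig [0.4989 0.1284 0.0061] yaw -1.7 iou [np.float64(0.895), np.float64(0.932)]
square_pan [0.4969 0.1336 0.    ] yaw 12.5 iou [np.float64(0.992)]
t 15.25 tcp [0.4963 0.1262 0.1763] ydir 89.9 tilt [-0.003 -0.    -1.   ] w 1.001 j6 -1.37 F [ 0.4 -0.4  0. ]
 shift(before turn) [ -3.6   1.6 136.3] rotz(tool) deg 0.6
```

View pics/w8c.png

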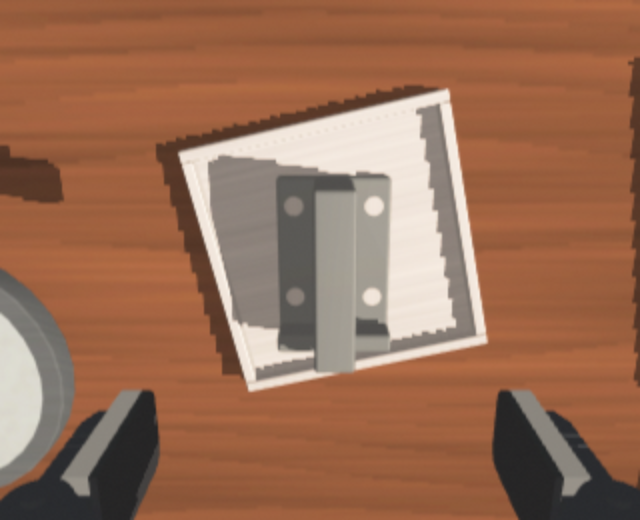

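The jig stands in the pan with its cross wall at the far end (+x). The rib top spans (317,191) to (356,371) in the crop. I'll measure the rib line.

```bash
python3 - <<'E'
from h import *
im,K,W=load('w8')
c=np.array([[317,191],[354,191],[356,371],[316,371]])/2+[160,60]
P=toplane(c,.061,K,W); print(np.round(P,4)); a=(P[0]+P[1])/2; b=(P[2]+P[3])/2; d=b-a
print('len',np.linalg.norm(d),'wid',np.linalg.norm(P[0]-P[1]),'mid',(a+b)/2,'yaw',np.degrees(np.arctan2(d[1],d[0])))
B=toplane(np.array([[277,177],[390,177]])/2+[160,60],.016,K,W); print('base',B, np.degrees(np.arctan2(*(B[1]-B[0])[[1,0]]))-90, B.mean(0))
E
```

```text
[[0.4571 0.1224 0.061 ]
 [0.4572 0.1388 0.061 ]
 [0.5452 0.1407 0.061 ]
 [0.5451 0.1212 0.061 ]]
len 0.08795316586733794 wid 0.0163844573597584 mid [0.50114187 0.13075202 0.061     ] yaw 0.24986913001738545
base [[0.45678526 0.10113425 0.016     ]
 [0.45701279 0.15948221 0.016     ]] -0.22342805502005092 [0.45689902 0.13030823 0.016     ]
```

{"api": "carry_out", "payload": {
  "rows": [
    {"delta_pos":[-4.5,4,35],"rot":[0,0,0],"hand":0.8},
    {"delta_pos":[0,0,35],"rot":[0,0,0],"hand":0.8},
    {"delta_pos":[0,0,35],"rot":[0,0,0],"hand":0.8},
    {"delta_pos":[0,0,30],"rot":[0,0,0],"hand":0.8},
    {"delta_pos":[0,0,12],"rot":[0,0,0],"hand":0.8},
    {"delta_pos":[0,0,0],"rot":[0,0,0],"hand":0.8},
    {"delta_pos":[0,0,0],"rot":[0,0,0],"hand":0.1},
    {"delta_pos":[0,0,0],"rot":[0,0,0],"hand":0.1},
    {"delta_pos":[0,0,0],"rot":[0,0,0],"hand":0.1},
    {"delta_pos":[0,0,0],"rot":[0,0,0],"hand":0.1},
    {"delta_pos":[0,0,0],"rot":[0,0,0],"hand":0.1},
    {"delta_pos":[0,0,0],"rot":[0,0,0],"hand":0.1},
    {"delta_pos":[0,0,0],"rot":[0,0,0],"hand":0.1}
  ],
  "newtons": 70
}}

```text
t: 16.33
tool_pos: [0.5042, 0.1308, 0.0338]
tool_rot: [0.0, 1.0, 0.0, 0.002]
ft_force: [-1.2, -2.8, 5.3]
width: 0.221
finger_force: 70.0
```

{"api": "carry_out", "payload": {
  "rows": [
    {"delta_pos":[0,0,-10],"rot":[0,0,0],"hand":0.1},
    {"delta_pos":[0,0,-20],"rot":[0,0,0],"hand":0.1},
    {"delta_pos":[0,0,-25],"rot":[0,0,0],"hand":0.1},
    {"delta_pos":[0,0,-25],"rot":[0,0,0],"hand":0.1},
    {"delta_pos":[-5,-18,0],"rot":[0,0,0],"hand":0.1},
    {"delta_pos":[-9,-31,0],"rot":[0,0,0],"hand":0.1},
    {"delta_pos":[-9,-31,0],"rot":[0,0,0],"hand":0.1},
    {"delta_pos":[-9,-31,0],"rot":[0,0,0],"hand":0.1},
    {"delta_pos":[-9,-31,0],"rot":[0,0,0],"hand":0.1},
    {"delta_pos":[-9,-31,0],"rot":[0,0,0],"hand":0.1},
    {"delta_pos":[-9,-31,0],"rot":[0,0,0],"hand":0.1},
    {"delta_pos":[-6,-20,0],"rot":[0,0,0],"hand":0.1},
    {"delta_pos":[-3,-11,0],"rot":[0,0,0],"hand":0.1},
    {"delta_pos":[0,0,0],"rot":[0,0,0],"hand":0.1},
    {"delta_pos":[0,0,0],"rot":[0,0,0],"hand":0.1}
  ]
}}

```text
t: 17.58
tool_pos: [0.569, -0.1041, 0.1109]
tool_rot: [0.001, 1.0, 0.001, -0.001]
ft_force: [-0.9, -0.6, -7.1]
width: 0.222
finger_force: 69.4
```

```bash
python3 - <<'E'
from fit import *
v=snap('wrist','w9'); cv2.imwrite('pics/w9c.png',v[0][60:400,140:500])
go([.5727,-.1045,.043],90)
E
```

```text
t 17.63 tcp [ 0.5688 -0.1034  0.1108] ydir 89.9 tilt [-0.002  0.001 -1.   ] w 0.219 j6 -1.79 F [-0.3  0.2 -5.5]
 shift(before turn) [-4.  -1.2 67.7] rotz(tool) deg -0.1
```

View pics/w9c.png

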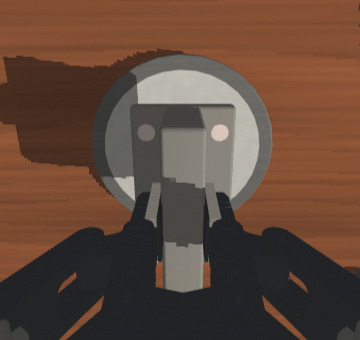

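The jig is level and held mid-rib above the stand (stand circle centre about (182,133) in the crop). Check its offset in the grip.

```bash
python3 - <<'E'
from h import *
im,K,W=load('w9')
for z in(.09,.095,.1):
    P=toplane(np.array([[132,105],[236,105]])+[140,60],z,K,W); print(z,np.round(P,4),np.linalg.norm(P[1]-P[0]))
Q=toplane(np.array([[182,55],[92,143],[272,143]])+[140,60],.018,K,W);print('stand edge pts',np.round(Q,4))
E
```

```text
0.09 [[ 0.521  -0.1319  0.09  ]
 [ 0.5212 -0.0728  0.09  ]] 0.05904296335203618
0.095 [[ 0.52   -0.131   0.095 ]
 [ 0.5202 -0.0738  0.095 ]] 0.05723745084027197
0.1 [[ 0.5191 -0.1301  0.1   ]
 [ 0.5193 -0.0747  0.1   ]] 0.05543193832850773
stand edge pts [[ 0.4956 -0.1034  0.018 ]
 [ 0.5672 -0.1802  0.018 ]
 [ 0.5677 -0.0269  0.018 ]]
```

{"api": "carry_out", "payload": {
  "rows": [
    {"delta_pos":[-7,-1.5,20],"rot":[0,0,0],"hand":0.1},
    {"delta_pos":[0,0,20],"rot":[0,0,0],"hand":0.1},
    {"delta_pos":[0,0,13],"rot":[0,0,0],"hand":0.1},
    {"delta_pos":[0,0,7],"rot":[0,0,0],"hand":0.1},
    {"delta_pos":[0,0,2],"rot":[0,0,0],"hand":0.1},
    {"delta_pos":[0,0,0],"rot":[0,0,0],"hand":0.1},
    {"delta_pos":[0,0,0],"rot":[0,0,0],"hand":0.1}
  ]
}}

```text
t: 18.22
tool_pos: [0.5774, -0.1055, 0.05]
tool_rot: [-0.0, 1.0, -0.0, 0.001]
ft_force: [0.7, -0.3, -6.2]
width: 0.224
finger_force: 69.4
```

{"api": "carry_out", "payload": {
  "rows": [
    {"delta_pos":[0,0,2],"rot":[0,0,0],"hand":0.1},
    {"delta_pos":[0,0,1],"rot":[0,0,0],"hand":0.1},
    {"delta_pos":[0,0,0],"rot":[0,0,0],"hand":0.1},
    {"delta_pos":[0,0,0],"rot":[0,0,0],"hand":0.1}
  ]
}}

```text
t: 18.55
tool_pos: [0.5771, -0.1058, 0.0467]
tool_rot: [0.0, 1.0, -0.0, 0.0]
ft_force: [0.6, -0.4, -6.0]
width: 0.221
finger_force: 69.4
```

{"api": "carry_out", "payload": {
  "rows": [
    {"delta_pos":[0,0,2],"rot":[0,0,0],"hand":0.1},
    {"delta_pos":[0,0,0],"rot":[0,0,0],"hand":0.1},
    {"delta_pos":[0,0,0],"rot":[0,0,0],"hand":0.1}
  ]
}}

```text
t: 18.8
tool_pos: [0.5773, -0.1059, 0.0458]
tool_rot: [0.0, 1.0, -0.0, 0.0]
ft_force: [-4.8, 0.8, 6.0]
width: 0.218
finger_force: 71.0
```

Contact. Release and lift.

{"api": "carry_out", "payload": {
  "rows": [
    {"delta_pos":[0,0,0],"rot":[0,0,0],"hand":0.6},
    {"delta_pos":[0,0,0],"rot":[0,0,0],"hand":0.6},
    {"delta_pos":[0,0,0],"rot":[0,0,0],"hand":0.6},
    {"delta_pos":[0,0,0],"rot":[0,0,0],"hand":0.6},
    {"delta_pos":[0,0,-15],"rot":[0,0,0],"hand":0.6},
    {"delta_pos":[0,0,-30],"rot":[0,0,0],"hand":1},
    {"delta_pos":[0,0,-35],"rot":[0,0,0],"hand":1},
    {"delta_pos":[0,0,-35],"rot":[0,0,0],"hand":1},
    {"delta_pos":[0,0,-25],"rot":[0,0,0],"hand":1},
    {"delta_pos":[0,0,0],"rot":[0,0,0],"hand":1},
    {"delta_pos":[0,0,0],"rot":[0,0,0],"hand":1}
  ]
}}

```text
t: 19.72
tool_pos: [0.5787, -0.1061, 0.1869]
tool_rot: [0.0, 1.0, -0.001, 0.003]
ft_force: [0.2, 0.4, -0.0]
width: 0.999
finger_force: 0.0
```

```bash
python3 - <<'E'
from fit import *
v=snap('wrist','w10'); cv2.imwrite('pics/w10c.png',cv2.resize(v[0][60:320,160:480],(640,520)))
fit('round_stand',(.5727,-.104,0,0),[v],0.)
go([.4492,-.359,.011],94.6)
E
```

```text
round_stand [ 0.573  -0.1037  0.    ] yaw -16.3 iou [np.float64(0.976)]
t 19.77 tcp [ 0.5772 -0.1058  0.1847] ydir 90.0 tilt [ 0.001 -0.    -1.   ] w 1.004 j6 -1.79 F [-0.7  0.1 -0.3]
 shift(before turn) [ 128.1 -253.2  173.6] rotz(tool) deg -4.6
```

View pics/w10c.png

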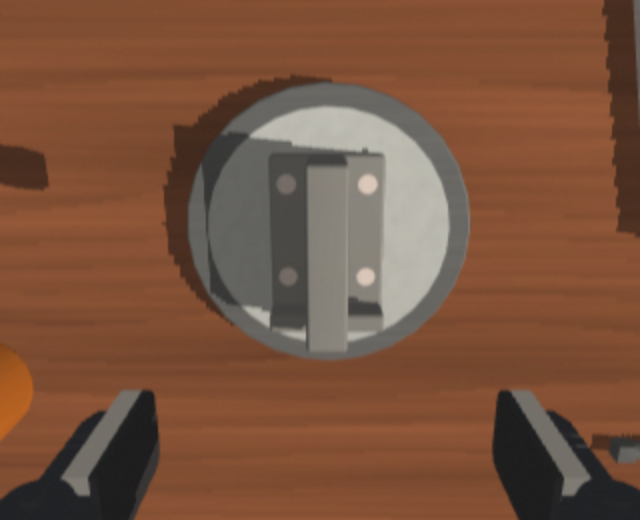

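```bash
python3 - <<'E'
from h import *
im,K,W=load('w10'); f=lambda c,z:toplane(np.array(c)/2+[160,60],z,K,W)
B=f([[270,154],[385,154]],.028); R4=f([[308,165],[347,165],[347,352],[308,352]],.073)
print('base near mid',B.mean(0),'-> centre x',B.mean(0)[0]+.045,'rib',R4.mean(0))
E
```

```text
base near mid [ 0.52941683 -0.10414068  0.028     ] -> centre x 0.5744168296910596 rib [ 0.57404474 -0.10428767  0.073     ]
```

{"api": "carry_out", "payload": {
  "rows": [
    {"delta_pos":[16,-31.7,0],"rot":[0,0,0],"hand":1},
    {"delta_pos":[16,-31.7,0],"rot":[0,0,0],"hand":1},
    {"delta_pos":[16,-31.7,0],"rot":[0,0,0],"hand":1},
    {"delta_pos":[16,-31.7,0],"rot":[0,0,0],"hand":1},
    {"delta_pos":[16,-31.7,0],"rot":[0,0,0],"hand":1},
    {"delta_pos":[16,-31.7,0],"rot":[0,0,0],"hand":1},
    {"delta_pos":[16,-31.7,0],"rot":[0,0,0],"hand":1},
    {"delta_pos":[16,-31.7,0],"rot":[0,0,-4.6],"hand":1},
    {"delta_pos":[0,0,35],"rot":[0,0,0],"hand":0.8},
    {"delta_pos":[0,0,35],"rot":[0,0,0],"hand":0.8},
    {"delta_pos":[0,0,0],"rot":[0,0,0],"hand":0.8},
    {"delta_pos":[0,0,0],"rot":[0,0,0],"hand":0.8}
  ]
}}

```text
t: 20.77
tool_pos: [0.4456, -0.3568, 0.1099]
tool_rot: [-0.04, 0.999, 0.003, -0.004]
ft_force: [0.5, 0.2, 0.6]
width: 0.8
finger_force: 0.0
```

```bash
python3 - <<'E'
from fit import *
v=snap('wrist','w11')
p=fit('wax_block',(.449,-.36,.004,np.radians(4.6)),[v],.004)
go([*p[:2],.0105],90+np.degrees(p[3]))
E
```

```text
wax_block [ 0.4507 -0.36    0.004 ] yaw 4.3 iou [np.float64(0.964)]
t 20.82 tcp [ 0.4477 -0.3581  0.1126] ydir 94.6 tilt [-0.003  0.003 -1.   ] w 0.799 j6 -2.37 F [-0.1 -0.5  0.2]
 shift(before turn) [ -3.2  -2.4 102.1] rotz(tool) deg 0.3
```

The jig is centred on the stand within about 1–2 mm. Grip the wax.

{"api": "carry_out", "payload": {
  "rows": [
    {"delta_pos":[-2.5,-2,35],"rot":[0,0,0],"hand":0.8},
    {"delta_pos":[0,0,35],"rot":[0,0,0],"hand":0.8},
    {"delta_pos":[0,0,20],"rot":[0,0,0],"hand":0.8},
    {"delta_pos":[0,0,12],"rot":[0,0,0],"hand":0.8},
    {"delta_pos":[0,0,0],"rot":[0,0,0],"hand":0.8},
    {"delta_pos":[0,0,0],"rot":[0,0,0],"hand":0.4},
    {"delta_pos":[0,0,0],"rot":[0,0,0],"hand":0.4},
    {"delta_pos":[0,0,0],"rot":[0,0,0],"hand":0.4},
    {"delta_pos":[0,0,0],"rot":[0,0,0],"hand":0.4},
    {"delta_pos":[0,0,0],"rot":[0,0,0],"hand":0.4}
  ],
  "newtons": 30
}}

```text
t: 21.65
tool_pos: [0.4531, -0.3623, 0.0146]
tool_rot: [-0.04, 0.999, -0.001, 0.002]
ft_force: [0.4, 0.5, 7.4]
width: 0.577
finger_force: 34.5
```

{"api": "carry_out", "payload": {
  "rows": [
    {"delta_pos":[0,0,-15],"rot":[0,0,0],"hand":0.4},
    {"delta_pos":[0,0,-35],"rot":[0,0,0],"hand":0.4},
    {"delta_pos":[0,0,-35],"rot":[0,0,0],"hand":0.4},
    {"delta_pos":[0,0,-35],"rot":[0,0,0],"hand":0.4},
    {"delta_pos":[-6,35,0],"rot":[0,0,0],"hand":0.4},
    {"delta_pos":[-6,35,0],"rot":[0,0,0],"hand":0.4},
    {"delta_pos":[-6,35,0],"rot":[0,0,0],"hand":0.4},
    {"delta_pos":[-6,35,0],"rot":[0,0,0],"hand":0.4},
    {"delta_pos":[-6,35,0],"rot":[0,0,0],"hand":0.4},
    {"delta_pos":[-6,35,0],"rot":[0,0,0],"hand":0.4},
    {"delta_pos":[-6,35,0],"rot":[0,0,0],"hand":0.4},
    {"delta_pos":[-6,35,0],"rot":[0,0,0],"hand":0.4},
    {"delta_pos":[-6,35,0],"rot":[0,0,0],"hand":0.4},
    {"delta_pos":[-6,35,0],"rot":[0,0,0],"hand":0.4},
    {"delta_pos":[-6,35,0],"rot":[0,0,0],"hand":0.4},
    {"delta_pos":[-6,35,0],"rot":[0,0,0],"hand":0.4},
    {"delta_pos":[-6,35,0],"rot":[0,0,-4],"hand":0.4},
    {"delta_pos":[-6,35,0],"rot":[0,0,-4],"hand":0.4},
    {"delta_pos":[0,0,0],"rot":[0,0,0],"hand":0.4},
    {"delta_pos":[0,0,0],"rot":[0,0,0],"hand":0.4}
  ]
}}

```text
t: 23.32
tool_pos: [0.4933, 0.1358, 0.1325]
tool_rot: [-0.111, 0.994, -0.0, 0.0]
ft_force: [-0.2, 0.5, -1.2]
width: 0.579
finger_force: 33.6
```

```bash
python3 - <<'E'
from fit import *
v=snap('wrist','w12')
p=fit('square_pan',(.4973,.1335,0,np.radians(12.5)),[v],0.)
go([.4972,.1333,.016],102.5)
E
```

```text
square_pan [0.4968 0.1333 0.    ] yaw 12.5 iou [np.float64(0.956)]
t 23.37 tcp [0.4932 0.1346 0.1323] ydir 102.7 tilt [-0.    -0.001 -1.   ] w 0.577 j6 -1.57 F [-1.1 -0.9 -1.6]
 shift(before turn) [ -3.7  -2.1 116.3] rotz(tool) deg 0.2
```

{"api": "carry_out", "payload": {
  "rows": [
    {"delta_pos":[-4,-2,35],"rot":[0,0,0],"hand":0.4},
    {"delta_pos":[0,0,35],"rot":[0,0,0],"hand":0.4},
    {"delta_pos":[0,0,25],"rot":[0,0,0],"hand":0.4},
    {"delta_pos":[0,0,13],"rot":[0,0,0],"hand":0.4},
    {"delta_pos":[0,0,6],"rot":[0,0,0],"hand":0.4},
    {"delta_pos":[0,0,1],"rot":[0,0,0],"hand":0.4},
    {"delta_pos":[0,0,0],"rot":[0,0,0],"hand":0.4},
    {"delta_pos":[0,0,0],"rot":[0,0,0],"hand":0.4}
  ]
}}

```text
t: 24.03
tool_pos: [0.4988, 0.1323, 0.018]
tool_rot: [-0.109, 0.994, -0.0, 0.001]
ft_force: [-0.1, -0.3, -1.7]
width: 0.579
finger_force: 33.8
```

{"api": "carry_out", "payload": {
  "rows": [
    {"delta_pos":[0,0,1.5],"rot":[0,0,0],"hand":0.4},
    {"delta_pos":[0,0,1],"rot":[0,0,0],"hand":0.4},
    {"delta_pos":[0,0,0],"rot":[0,0,0],"hand":0.4},
    {"delta_pos":[0,0,0],"rot":[0,0,0],"hand":0.4}
  ]
}}

```text
t: 24.37
tool_pos: [0.4991, 0.1328, 0.0164]
tool_rot: [-0.11, 0.994, -0.0, 0.001]
ft_force: [-2.0, -1.9, 7.0]
width: 0.579
finger_force: 34.8
```

{"api": "carry_out", "payload": {
  "rows": [
    {"delta_pos":[0,0,0],"rot":[0,0,0],"hand":0.85},
    {"delta_pos":[0,0,0],"rot":[0,0,0],"hand":0.85},
    {"delta_pos":[0,0,0],"rot":[0,0,0],"hand":0.85},
    {"delta_pos":[0,0,0],"rot":[0,0,0],"hand":0.85},
    {"delta_pos":[0,0,-15],"rot":[0,0,0],"hand":0.85},
    {"delta_pos":[0,0,-35],"rot":[0,0,0],"hand":0.85},
    {"delta_pos":[0,0,-35],"rot":[0,0,0],"hand":0.85},
    {"delta_pos":[0,0,-35],"rot":[0,0,0],"hand":0.85},
    {"delta_pos":[0,0,-35],"rot":[0,0,0],"hand":0.85},
    {"delta_pos":[30,0,-20],"rot":[0,0,0],"hand":0.85},
    {"delta_pos":[0,0,0],"rot":[0,0,0],"hand":0.85},
    {"delta_pos":[0,0,0],"rot":[0,0,0],"hand":0.85}
  ]
}}

```text
t: 25.37
tool_pos: [0.469, 0.1268, 0.1914]
tool_rot: [-0.11, 0.994, 0.0, 0.002]
ft_force: [-0.9, -0.2, -0.9]
width: 0.85
finger_force: 0.0
```

```bash
python3 - <<'E'
from fit import *
v=snap('wrist','w13'); s=snap('side','side13')
fit('wax_block',(.4972,.1333,.006,np.radians(12.5)),[v],.006)
fit('square_pan',(.4972,.1333,0,np.radians(12.5)),[v],0.)
cv2.imwrite('pics/f.png',np.vstack([cv2.resize(v[0],(480,300)),cv2.resize(s[0],(480,300))]))
E
```

```text
wax_block [0.4967 0.134  0.006 ] yaw 12.2 iou [np.float64(0.956)]
square_pan [0.4982 0.1341 0.    ] yaw 12.6 iou [np.float64(0.981)]
```

View pics/f.png

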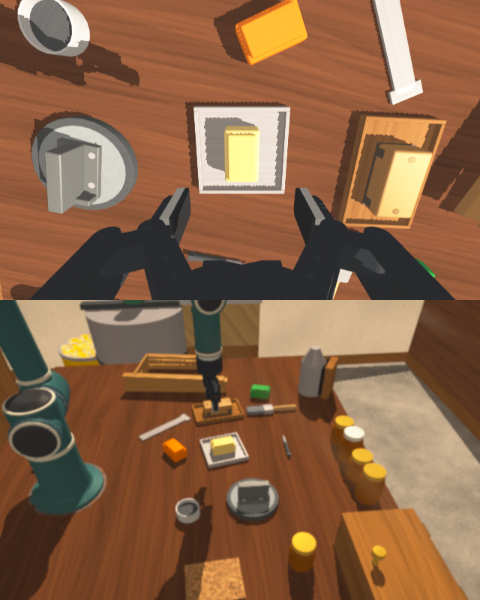

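The final views show the wax centred in the pan, the sanding block lengthwise in the tray, the jig on the stand, and the tin, punch and jar untouched. Handing in.

```bash
python3 -c "
from bench import robot; print(robot.sign_off())"
```

```text
the job is handed in; nothing more can be done
None
```

The job is handed in: the beeswax block is in the square pan, the sanding block lies lengthwise in the long tray and the frame jig is on the round stand, each measured within about 2 mm of centre, done in the order asked in about 25 s.

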